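# Lay out the drawing tray

## Robot

A 6-joint arm with a two-finger parallel gripper is mounted at the origin on the work surface. World frame = base frame: x ahead of the robot, y to its left, z up, the work surface at z = 0. Lengths are in mm, angles in rad, forces in N, time in s.
With the tool pointing down it reaches from about 300 to 875 mm from the base axis. Payload 6.4 kg.
Tool frame: the origin (TCP) lies midway between the tips of the shut fingers; the grasp point (between the pads) lies 19 mm behind it; z points along the fingers, y is the line along which they close (so a half turn about z gives the same grasp; the last joint's range is limited). The gripper opens to 88 mm and grips with 3 to 60 N. Pads are 18 mm wide; open, the fingers measure 123 mm over their backs; the gripper's body (75 mm by 187 mm) begins 45 mm behind the grasp point.
Start: joints at [1.056, 0.181, 1.607, -0, 1.354, -0.206], TCP at [174.74, 547.82, 238.714] pointing down, gripper open.
Joint ranges: [-2.99, 2.99], [-0.89, 2.07], [0.3, 2.58], [-1.14, 4.28], [0, 2.63], [-3.12, 3.12]. Speed limits (rad/s): [2.57, 2.57, 3.01, 3.14, 3.14, 3.14].

## Interface

Orientations are given as a rotation vector (axis times angle).
In Python, from cell import get_state, read_camera, ticket gives the robot as it stands.
- The arm moves only by the shell command python3 -m crank 'ROWS' [FORCE]. ROWS is a JSON object of lists of equal length, an entry for each row: "offset": the shift along the world's x, y, z normalised to -1 to 1, where 1 is 20 mm, a list of three; "twist": the turn about the world's z normalised to -1 to 1, where 1 is 8 degrees; "fingers": the opening, from 0 (shut) to 1 (fully open). In form: {"offset": [[dx, dy, dz], ...], "twist": [twist, ...], "fingers": [fingers, ...]}. A call has exactly 10 rows; each row shifts and turns the commanded pose from where the row before left it; what a row does not reach is not made up. A row lasts 1/10 s, in which the tool goes at most 50 mm and 8.59 degrees, less where a joint would pass 70% of its speed; a pose out of reach is approached as far as the arm can. A call with a number of a shift or a turn outside -1 to 1 is refused whole. A call with a gripper value outside its range is refused whole. The fingers move at their own pace and stop on an object; FORCE is the grip in N (left out, the last holds). Time passes only in rows, so rows that do not move let the fingers close, or fill a call up. It gives the time, the measured TCP pose, the force, the opening and the grip force at its end, in the units of the state.
- get_state(): the state, without advancing time (a new reading comes with each control period).
- read_camera(name): name is "side" or "top" or "wrist"; returns a dict with "image" (480x640x3 uint8, blue, green, red), "z_map" (480x640 float32, mm along the optical axis (not along the pixel's ray), 0 where there is no reading), "camera_matrix" (3x3 intrinsics, pixels), "world_from_camera" (4x4, takes a point from camera to world coordinates). Camera axes: x right, y down, z forward; pixel columns grow to the right and rows downward; lengths in mm; the calibration is good to about 2 mm. The wrist camera is an equidistant fisheye: a pixel r from the principal point sees the ray r / f radians off the axis. A picture is of the moment at which its call begins.
- ticket.close_job(): hands the job in; it is judged then, once.
The state is a dict: "clock": time; "joint_positions": joint angles; "joint_velocities": joint speeds; "effort": joint torques, N m; "tool_pos": TCP position; "tcp_rot": TCP orientation; "contact_force": force on the tool from outside, world axes, zero at the start; "moment": the same for the moment, N m; "width": finger opening in mm; "grasp_force": force on a finger pad.
Only numpy, scipy, OpenCV 4.12 (cv2) and the standard library are available. Lean on these libraries where they do the work, as an engineer would, in place of code of your own. Each camera call takes 0.05 s, during which the arm holds its last target. There are 200 camera calls.

## Task

Make up the drawing tray: slide the roll of tape up off its post and lay it flat in the tray's narrow bay, and take the aluminium pot by its handle and tip the three graphite sticks out of it into the wide bay. Stand the empty pot back upright on its cork mat. Set the pot and the tape down rather than dropping them, and leave the other things on the table where they are.

Things in the scene. Friction and masses are not known exactly. Their poses are not given: they have to be found in the camera images.
- pot: flared aluminium pot with one straight handle: 72 mm tall, 72 mm across at the foot, 132 mm at the rim, wall 3 mm, floor 4 mm, about 0.17 kg. Origin: centre of its underside; z up out of its mouth; the handle sticks out level along its -x. It stands on the cork mat and holds the three sticks; they slide out when its z is turned 100 to 115 degrees from vertical
- pot_grip (a point): middle of the pot's wooden handle, 116 mm from the pot's axis, 55 mm above its underside; axes as the pot's. The handle is eight-sided, 20 mm across its flats, and runs along the pot's x from 66 to 166 mm out. Its flats let it be gripped from straight above or with the tool leaning 45 degrees to either side, which gives room to tip the pot
- pot_rim (a point): centre of the pot's mouth, 72 mm above its underside
- mat: round cork mat lying on the table, 150 mm across, 8 mm thick; does not move. Origin: centre of its underside, so its top is 8 mm above that
- tray: fixed open wooden tray, 180 mm (its x) by 290 mm (its y), walls 42 mm high, 6 mm thick, floor 6 mm thick; a divider 6 mm thick and 38 mm high, running along its x at y = -45 mm, parts it into a narrow bay (on its -y side) and a wide bay (on its +y side). Origin: centre of its underside
- tray_wide (a point): middle of the floor of the wide bay, which is 168 mm (x) by 181 mm (y) inside; axes as the tray's, z = 0 on the bay's floor
- tray_narrow (a point): middle of the floor of the narrow bay, which is 168 mm (x) by 91 mm (y) inside; axes as the tray's, z = 0 on the bay's floor
- stand: tape stand that does not move: a steel disc 90 mm across and 10 mm thick with an upright post in its middle, 16 mm thick, whose top is 68 mm above the table. Origin: centre of the disc's underside
- tape: roll of masking tape, 62 mm across, 48 mm tall, hole 36 mm across, 0.12 kg, threaded on the post of the stand and resting on its disc, axis upright. Origin: centre of its lower face; z along its axis
- tape_mid (a point): middle of the tape roll, on its axis, 24 mm from either face
- stick0_center (a point): middle of a fat dark-grey graphite stick (a cylinder 28 mm thick, 40 mm long, 0.03 kg, z along its axis), one of three that stand loose in the pot
- stick0: the same stick; origin: centre of one end face, 20 mm from its middle
- stick1_center (a point): middle of a fat dark-grey graphite stick (a cylinder 28 mm thick, 40 mm long, 0.03 kg, z along its axis), one of three that stand loose in the pot
- stick1: the same stick; origin: centre of one end face, 20 mm from its middle
- stick2_center (a point): middle of a fat dark-grey graphite stick (a cylinder 28 mm thick, 40 mm long, 0.03 kg, z along its axis), one of three that stand loose in the pot
- stick2: the same stick; origin: centre of one end face, 20 mm from its middle
- paint_jar: a lidded paint jar, 64 mm across, 75 mm tall: a bystander, to be left alone
- spray_tin: a tin can, 60 mm across, 130 mm tall: a bystander, to be left alone
- eraser: a dark rubber block, 70 x 45 x 22 mm: a bystander, to be left alone
- paint_tube: a white paint tube lying down, 100 mm long, 28 mm thick: a bystander, to be left alone
- brush: a flat brush lying down, 200 mm long: a bystander, to be left alone
- palette_knife: a palette knife lying down, 200 mm long: a bystander, to be left alone
Things that resemble listed ones, but are neither listed nor needed, are in the scene too. What is shaped like the pot but yellow is not meant. There is more than one size of the mat; the job needs the larger.

How it is judged (in metres and radians):
On the way:
1. the pot is held tipped, more than 75 degrees from upright, over the tray's wide bay (angle between pot's own z axis and vertical above 1.31 rad and horizontal distance between pot_rim and tray_wide below 0.13 m and contact force between the fingers and pot above 0.5 N), for 0.2 s.
At the end, for the whole second after the job is handed in: All three sticks lie at rest inside the wide bay; the tape roll lies flat (within 10 degrees, either face up) on the floor of the narrow bay; the pot stands upright (within 5 degrees) on the cork mat with its whole foot on the mat (foot centre within 40 mm of the mat's centre), at rest (x of stick0_center in the frame of tray_wide between -0.084 and 0.084 m and y of stick0_center in the frame of tray_wide between -0.0905 and 0.0905 m and z of each of stick0_center, stick1_center, stick2_center in the frame of tray_wide below 0.06 m and linear speed of each of stick0, stick1, stick2 below 0.05 m/s and x of stick1_center in the frame of tray_wide between -0.084 and 0.084 m and y of stick1_center in the frame of tray_wide between -0.0905 and 0.0905 m and x of stick2_center in the frame of tray_wide between -0.084 and 0.084 m and y of stick2_center in the frame of tray_wide between -0.0905 and 0.0905 m and x of tape_mid in the frame of tray_narrow between -0.084 and 0.084 m and y of tape_mid in the frame of tray_narrow between -0.0455 and 0.0455 m and z of tape_mid in the frame of tray_narrow between 0.015 and 0.032 m and (angle between tape's own z axis and vertical below 0.17 rad or angle between tape's own z axis and vertical above 2.97 rad) and linear speed of each of tape, pot below 0.03 m/s and horizontal distance between pot and mat below 0.04 m and angle between pot's own z axis and vertical below 0.09 rad and z of pot in the frame of mat below 0.014 m); the robot touches nothing.
It fails at once if the pot is let go and falls from more than about 50 mm (z of pot in the frame of mat above 0.06 m and contact force between the fingers and pot below 0.05 N and linear speed of pot above 0.45 m/s).
It fails at once if the tape is let go and falls from more than about 50 mm (z of tape in the frame of tray above 0.05 m and contact force between the fingers and tape below 0.05 N and linear speed of tape above 0.45 m/s).
It fails at once if a bystander is shifted by more than 30 mm (distance of any of paint_jar, spray_tin, eraser, paint_tube, brush, palette_knife from where it was at the start of the episode above 0.03 m).
It also fails if it takes over 72 s, if anything falls off the work surface, if the arm or the gripper's body presses on something with over 40 N, if the wrist force passes 120 N, or if a joint passes its speed limit or range.

## Working session

There is one attempt and no reset: what is moved stays moved. The work goes in short steps, Python scripts to look and compute and a shell command to move; the robot and the scene stay as the last step left them, time stands still between calls to the robot, and variables do not carry over. Pictures are saved under pics/ and viewed, at most 10 in all, crops included, and the job is handed in when it is done.

```bash
mkdir -p pics
cat > h.py <<'E'
import numpy as np,cv2,pickle
from cell import get_state,read_camera
def snap(n,tag):
    c=read_camera(n); cv2.imwrite(f'pics/{tag}.png',c['image']); pickle.dump(c,open(f'{tag}.pkl','wb')); return c
def ld(tag): return pickle.load(open(f'{tag}.pkl','rb'))
def cloud(c):
    v,u=np.mgrid[0:480,0:640]; K=c['camera_matrix']; d=c['z_map']
    p=np.stack([(u-K[0,2])/K[0,0]*d,(v-K[1,2])/K[1,1]*d,d,np.ones_like(d)],-1)
    return (p@np.asarray(c['world_from_camera']).T)[...,:3]
def onz(c,u,v,z):
    K=np.asarray(c['camera_matrix']);T=np.asarray(c['world_from_camera'])
    r=T[:3,:3]@np.array([(u-K[0,2])/K[0,0],(v-K[1,2])/K[1,1],1]); return T[:3,3]+r*(z-T[2,3])/r[2]
E
python3 - <<'E'
from h import *
for n in('top','side'):
    c=snap(n,n+'0');print(n,np.round(c['camera_matrix'],1).tolist(),np.round(c['world_from_camera'],3).tolist())
print(get_state())
E
```

```text
top [[580.3, 0.0, 318.7], [0.0, 580.3, 237.2], [0.0, 0.0, 1.0]] [[0.02, -0.992, 0.128, 313.345], [-1.0, -0.022, -0.016, 55.754], [0.019, -0.128, -0.992, 1252.175], [0.0, 0.0, 0.0, 1.0]]
side [[547.6, 0.0, 322.7], [0.0, 547.6, 239.1], [0.0, 0.0, 1.0]] [[-0.965, 0.136, -0.225, 719.805], [0.262, 0.553, -0.791, 946.766], [0.017, -0.822, -0.57, 722.041], [0.0, 0.0, 0.0, 1.0]]
{'clock': 0.1, 'joint_positions': array([ 1.05568090e+00,  1.81431401e-01,  1.60788313e+00, -2.63888324e-05,
        1.35381278e+00, -2.06346969e-01]), 'joint_velocities': array([ 0.00016995, -0.00136396, -0.00068191, -0.00120155,  0.00102715,
       -0.0011159 ]), 'effort': array([ 5.26722615e-04, -4.34813368e+01, -3.42696476e+01,  7.03361747e-02,
        3.39149614e-02, -7.25056793e-05]), 'tool_pos': array([174.51181662, 547.37940067, 237.93213878]), 'tcp_rot': array([-4.82999422e-01, -3.10371699e+00,  2.26939438e-03]), 'contact_force': array([ 0.92057831,  0.8104822 , -0.15354558]), 'moment': array([-0.02710051, -0.01872145,  0.02403794]), 'grasp_force': 0.0, 'width': 87.84936431494106}
```

View pics/top0.png

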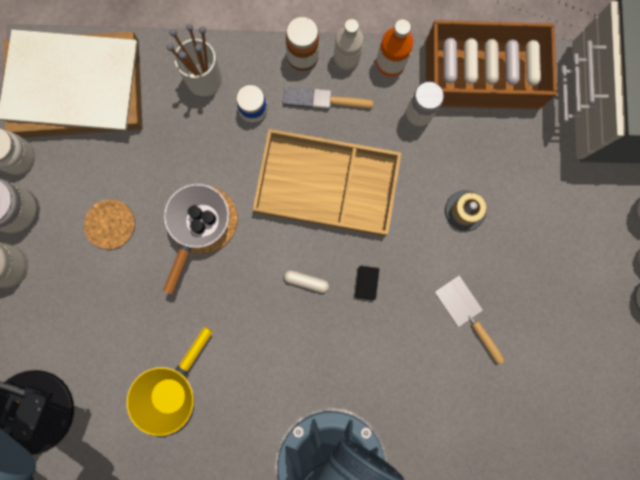

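View pics/side0.png

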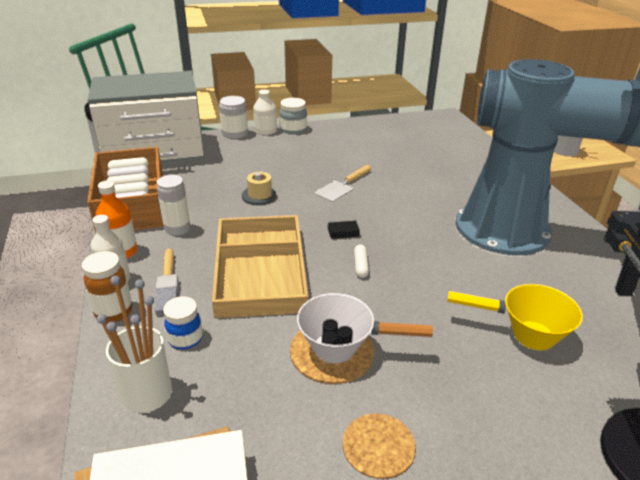

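Top: the grey aluminium pot (rim centre ≈(196,217), handle end ≈(172,290)) stands on the larger mat. The tray corners are at (270,131), (400,152), (386,236) and (255,213), the narrow bay is to the right, and the tape is at (468,209).
Candidates: the yellow pot (160,400) is not meant, since the pot must be aluminium. The small mat (109,224), about 108 mm across, is a decoy. The mat under the pot is the larger one.

Run:
```python
from h import *
t=ld('top0');s=ld('side0')
i=t['image'];a=cv2.resize(i[170:310,60:260],(600,420),interpolation=2);b=cv2.resize(i[170:250,435:500],(341,420),interpolation=2)
cv2.imwrite('pics/crop1.png',np.hstack([a,b])[:, :800] if a.shape[1]+b.shape[1]<=800 else np.hstack([a,b[:,70:270]]))
P=cloud(t);Q=cloud(s)
A=np.vstack([P.reshape(-1,3),Q.reshape(-1,3)]); src=np.r_[np.zeros(307200),np.ones(307200)]
def ell(name,m):
    for k in(0,1):
        w=A[m&(src==k)]
        if len(w)>5:
            (c,r)=cv2.minEnclosingCircle(w[:,:2].astype(np.float32)); print(name,'top' if k==0 else 'side',len(w),np.round(c,1),round(r,1),'z',np.round(np.percentile(w[:,2],[2,50,98]),1))
cp=onz(t,196,217,80);print('pot guess',cp); ct=onz(t,468,209,55);print('tape guess',ct)
dp=np.hypot(*(A[:,:2]-cp[:2]).T);dt=np.hypot(*(A[:,:2]-ct[:2]).T)
ell('rim',(dp<85)&(A[:,2]>76)&(A[:,2]<95)&(dp>40))
ell('tape top',(dt<45)&(A[:,2]>54)&(A[:,2]<62))
ell('post top',(dt<45)&(A[:,2]>63)&(A[:,2]<75))
ell('stand',(dt<60)&(A[:,2]>6)&(A[:,2]<14))
ell('mat',(dp<110)&(A[:,2]>5)&(A[:,2]<11))
# handle brown mask
for n,c,C in(('top',t,P),('side',s,Q)):
    h=cv2.cvtColor(c['image'],cv2.COLOR_BGR2HSV)
    d=np.hypot(C[...,0]-cp[0],C[...,1]-cp[1])
    m=(C[...,2]>45)&(C[...,2]<90)&(d>72)&(d<190)
    w=C[m];
    far=w[np.argsort(-np.hypot(*(w[:,:2]-cp[:2]).T))[:8]]
    ctr,ev=cv2.PCACompute(w[:,:2].astype(np.float32),mean=None)
    print('handle',n,len(w),np.round(ctr,1),ev[0],'end',np.round(far.mean(0),1),'z',np.round(np.percentile(w[:,2],[5,50,95]),1))
# tray: corners from pixel (wall tops z42)
for u,v in((270,131),(400,152),(386,236),(255,213)): print('corner',onz(t,u,v,42).round(1), P[v-3:v+4,u-3:u+4,2].max().round(1))
m=(A[:,2]>36)&(A[:,2]<46)&(np.hypot(A[:,0]-onz(t,327,184,42)[0],A[:,1]-onz(t,327,184,42)[1])<185)
for k in(0,1):
    w=A[m&(src==k)]
    print('tray rect',cv2.minAreaRect(w[:,:2].astype(np.float32)),len(w),np.round(cv2.boxPoints(cv2.minAreaRect(w[:,:2].astype(np.float32))),0).tolist())
# heights of everything >25
for u,v in((250,103),(428,97),(306,281),(367,283),(350,102)): print((u,v),P[v,u].round(0))
```

```text
pot guess [500.98778772 287.97621554  80.        ]
tape guess [ 534.95345653 -276.22801617   55.        ]
rim top 333 [498.1 289.4] 71.9 z [76.1 78.3 82.8]
rim side 396 [507.4 287.8] 66.9 z [76.1 77.9 80.4]
tape top top 377 [ 538.5 -281.7] 31.1 z [54.2 56.7 60.7]
tape top side 152 [ 542.7 -281.1] 32.4 z [54.2 55.8 60.8]
post top top 42 [ 537.8 -290.5] 15.1 z [63.  65.7 71.9]
post top side 16 [ 545.7 -281.5] 7.8 z [63.2 65.4 66.9]
stand top 411 [ 542.2 -282.4] 46.3 z [ 6.1  8.9 13.5]
stand side 208 [ 548.3 -280.6] 46.4 z [ 6.   8.  13.3]
mat top 692 [502.6 286.9] 108.1 z [ 5.2  7.7 10.8]
mat side 1914 [513.1 290.9] 75.0 z [5.1 6.8 9.6]
handle top 490 [[391.9 324.8]] [ 0.8455166 -0.533949 ] end [400.3 288.8  65.1] z [60.6 69.8 74.8]
handle side 629 [[395.7 332.8]] [ 0.9571897  -0.28946143] end [352.6 345.9  67.8] z [58.4 68.6 72.9]
corner [697.8 145.7  42. ] 45.0
corner [ 658.4 -134.6   42. ] 1252.2
corner [ 475.6 -105.4   42. ] 43.3
corner [518.4 171.9  42. ] 42.5
tray rect ((591.6906127929688, 21.197860717773438), (290.4306335449219, 182.16009521484375), 80.82003784179688) 1397 [[479.0, -108.0], [658.0, -137.0], [705.0, 150.0], [525.0, 179.0]]
tray rect ((594.9197387695312, 20.275741577148438), (298.29840087890625, 180.31707763671875), 80.94821166992188) 1166 [[482.0, -113.0], [660.0, -141.0], [707.0, 153.0], [529.0, 182.0]]
(250, 103) [747. 187.  74.]
(428, 97) [ 749. -177.  130.]
(306, 281) [378.  61.  26.]
(367, 283) [377. -68.  21.]
(350, 102) [777. -27.  17.]
```

View pics/crop1.png

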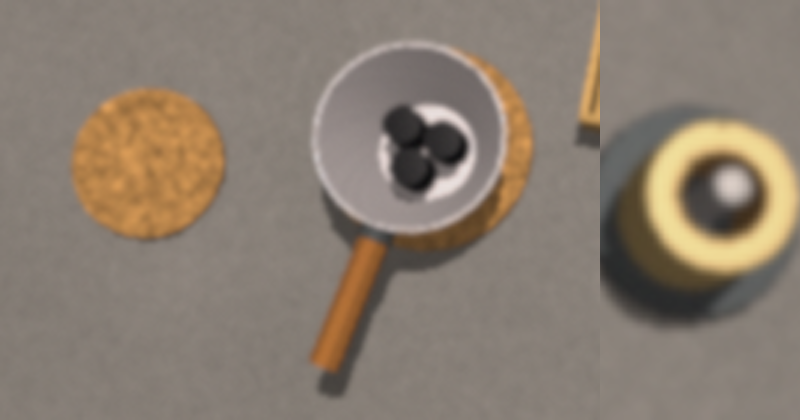

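Run:
```python
from h import *
t=ld('top0');s=ld('side0')
for n,u,v,z in(('rim',196.5,215.7,80),('hend',169,290.7,66),('hstart',185,249,66)): print('top',n,onz(t,u,v,z).round(1))
for n,u,v,z in(('hend',432,330,66),('hstart',376,328,66),('rimL',298,326,80),('rimR',373,326,80)): print('side',n,onz(s,u,v,z).round(1))
# colour-masked handle line per camera
for n,c in(('top',t),('side',s)):
    h=cv2.cvtColor(c['image'],cv2.COLOR_BGR2HSV); m=cv2.inRange(h,(5,130,60),(14,255,230))
    k,l,st,ce=cv2.connectedComponentsWithStats(m); 
    for j in range(1,k):
        if st[j,4]>150: 
            vv,uu=np.where(l==j); r=cv2.minAreaRect(np.c_[uu,vv].astype(np.float32)); print(n,st[j].tolist(),np.round(ce[j],1),onz(c,*ce[j],66).round(1),np.round(cv2.boxPoints(r),1).tolist())
# mat by colour, big one
h=cv2.cvtColor(s['image'],cv2.COLOR_BGR2HSV); Q=cloud(s);P=cloud(t)
print('small mat',[np.nan_to_num(P[224,109]).round(1), onz(t,109,224,8).round(1)], onz(s,379,445,8).round(1))
for n,c in(('top',t),('side',s)):
    C=cloud(c);m=(abs(C[...,2]-8)<3)&(np.hypot(C[...,0]-505,C[...,1]-287)<95)&(c['image'][...,0]<90)&(c['image'][...,2].astype(int)-c['image'][...,0]>50)
    w=C[m][:,:2]; from scipy.optimize import least_squares as L
    d=lambda p:np.hypot(*(w-p).T).max()
    print('mat',n,len(w),cv2.minEnclosingCircle(w.astype(np.float32)))
```

```text
top rim [503.7 287.1  80. ]
top hend [350.8 338.2  66. ]
top hstart [436.4 310.1  66. ]
side hend [351.2 343.4  66. ]
side hstart [442.3 315.3  66. ]
side rimL [573.5 292.1  80. ]
side rimR [451.5 323.   80. ]
top [427, 21, 130, 88, 6818] [493.   64.4] [ 850.7 -331.5   66. ] [[425.29998779296875, 105.19999694824219], [427.5, 20.100000381469727], [557.7999877929688, 23.5], [555.5999755859375, 108.5]]
top [381, 28, 33, 34, 772] [395.9  45.7] [ 887.2 -121.7   66. ] [[376.70001220703125, 56.099998474121094], [385.6000061035156, 25.799999237060547], [415.6000061035156, 34.70000076293945], [406.70001220703125, 64.9000015258789]]
top [287, 39, 31, 18, 239] [302.2  49.7] [872.3  80.2  66. ] [[286.8999938964844, 40.0], [317.0, 39.0], [317.6000061035156, 55.599998474121094], [287.3999938964844, 56.599998474121094]]
top [164, 249, 25, 45, 433] [175.9 271. ] [391.1 326.4  66. ] [[163.10000610351562, 290.29998779296875], [179.39999389648438, 248.39999389648438], [188.5, 251.89999389648438], [172.1999969482422, 293.79998779296875]]
side [87, 147, 76, 83, 2014] [126.7 193.9] [ 860.8 -254.6   66. ] [[86.0, 148.3000030517578], [160.5, 146.89999389648438], [162.10000610351562, 228.5], [87.5, 229.89999389648438]]
side [84, 267, 49, 74, 568] [110.2 295.1] [882.2 116.3  66. ] [[83.0999984741211, 276.20001220703125], [121.5999984741211, 266.6000061035156], [139.39999389648438, 337.6000061035156], [100.80000305175781, 347.29998779296875]]
side [379, 323, 42, 12, 213] [396.8 327.9] [407.8 323.9  66. ] [[378.3999938964844, 332.6000061035156], [379.0, 322.29998779296875], [420.0, 324.70001220703125], [419.3999938964844, 335.0]]
small mat [array([493.4, 489.2,   5.1]), array([493. , 488.2,   8. ])] [497.6 494.4   8. ]
mat top 348 ((507.2236328125, 280.59881591796875), 71.78197479248047)
mat side 1269 ((512.2535400390625, 292.1689453125), 73.68411254882812)
```

```bash
python3 -m crank '{"offset":[[0.9,-1,0],[0.9,-1,0],[0.9,-1,0],[0.9,-1,0],[0.9,-1,0],[0.9,-1,0],[0.9,-1,0],[0.9,-1,0],[0.9,-1,0],[0.9,-1,0]],"twist":[0,0,0,0,0,0,0,0,0,0],"fingers":[1,1,1,1,1,1,1,1,1,1]}' 20
python3 -m crank '{"offset":[[0.9,-1,0],[0.9,-1,0],[0.9,-1,0],[0.9,-1,0],[0.9,-1,0],[0.9,-1,0],[0.9,-1,0],[0.9,-1,0],[0.9,-1,0],[0.9,-1,0]],"twist":[-1,-1,-1,-1,-1,-1,-1,-1,-1,-1],"fingers":[1,1,1,1,1,1,1,1,1,1]}'
python3 -m crank '{"offset":[[0,-1,0],[0,-1,0],[0,-1,0],[0,-1,0],[0,-1,0],[0,-1,0],[0,-1,0],[0,-1,0],[0,-1,0],[0,-1,0]],"twist":[-0.2,0,0,0,0,0,0,0,0,0],"fingers":[1,1,1,1,1,1,1,1,1,1]}'
python3 -m crank '{"offset":[[0,-1,0],[0,-1,0],[0,-1,0],[0,-1,0],[0,-1,0],[0,-1,0],[0,-1,0],[0,-1,0],[0,-1,-0.5],[0,-1,-0.5]],"twist":[0,0,0,0,0,0,0,0,0,0],"fingers":[1,1,1,1,1,1,1,1,1,1]}'
python3 - <<'E'
from h import *
from scipy.spatial.transform import Rotation as R
s=get_state();print(s['tool_pos'],R.from_rotvec(s['tcp_rot']).as_matrix().round(3).tolist())
c=snap('wrist','w1');print(np.round(c['camera_matrix'],1).tolist(),np.round(c['world_from_camera'],3).tolist())
E
```

```text
clock: 1.1
tool_pos: [355.1, 346.8, 238.4]
tcp_rot: [-0.483, -3.104, 0.001]
contact_force: [-0.0, 0.3, 0.2]
width: 88.1
grasp_force: 0.0
clock: 2.1
tool_pos: [535.1, 146.9, 238.3]
tcp_rot: [-2.371, -2.06, 0.001]
contact_force: [0.4, 1.2, 0.9]
width: 88.2
grasp_force: 0.0
clock: 3.1
tool_pos: [534.4, -52.9, 238.3]
tcp_rot: [-2.394, -2.034, 0.001]
contact_force: [0.6, 0.3, 0.3]
width: 88.2
grasp_force: 0.0
clock: 4.1
tool_pos: [534.6, -253.2, 217.7]
tcp_rot: [-2.394, -2.034, 0.0]
contact_force: [0.8, 0.9, -0.3]
width: 87.8
grasp_force: 0.0
[ 534.6021458  -253.21519136  217.73381018] [[0.161, 0.987, -0.0], [0.987, -0.161, 0.0], [0.0, -0.0, -1.0]]
[[371.6, 0.0, 316.6], [0.0, 371.6, 247.5], [0.0, 0.0, 1.0]] [[0.987, -0.153, -0.05, 547.401], [-0.161, -0.94, -0.301, -175.225], [-0.001, 0.305, -0.952, 362.936], [0.0, 0.0, 0.0, 1.0]]
```

View pics/w1.png

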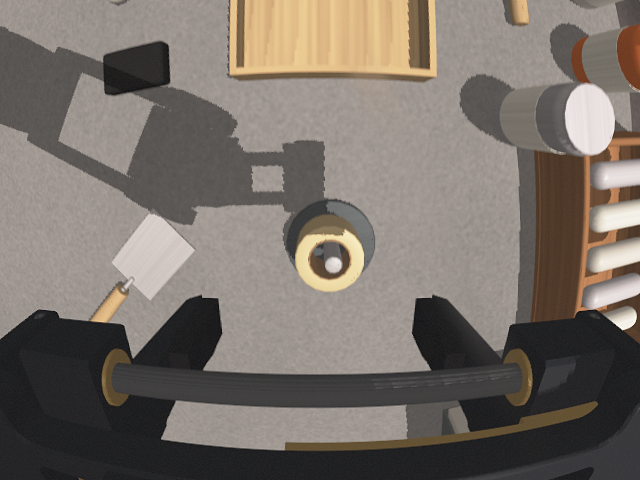

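```bash
cat >> h.py <<'E'
def fish(c,u,v,z):
    K=np.asarray(c['camera_matrix']);T=np.asarray(c['world_from_camera'])
    x=(u-K[0,2])/K[0,0];y=(v-K[1,2])/K[1,1];r=np.hypot(x,y)+1e-9
    d=T[:3,:3]@np.array([np.sin(r)*x/r,np.sin(r)*y/r,np.cos(r)]); return T[:3,3]+d*(z-T[2,3])/d[2]
E
python3 - <<'E'
from h import *
c=ld('w1')
print(fish(c,330,259,58),fish(c,334,265,68),fish(c,330,241,10)); print(fish(c,230,76,40),fish(c,436,76,40))
E
```

```text
[ 541.07216972 -283.93227477   58.        ] [ 543.82146364 -286.25272011   68.        ] [ 542.92056791 -282.31113866   10.        ]
[ 481.5618287  -111.89203287   40.        ] [ 659.07415813 -138.35082483   40.        ]
```

```bash
python3 -m crank '{"offset":[[0.12,-0.5,-0.9],[0.12,-0.5,-1],[0.11,-0.5,-1],[0,0,-1],[0,0,-1],[0,0,-1],[0,0,-1],[0,0,-1],[0,0,-1],[0,0,-0.9]],"twist":[0,0,0,0,0,0,0,0,0,0],"fingers":[1,1,1,1,1,1,1,1,1,1]}'
python3 -m crank '{"offset":[[0,0,0],[0,0,0],[0,0,0],[0,0,0],[0,0,0],[0,0,0],[0,0,0],[0,0,0],[0,0,0.3],[0,0,0.5]],"twist":[0,0,0,0,0,0,0,0,0,0],"fingers":[0.4,0.4,0.4,0.4,0.4,0.4,0.4,0.4,0.4,0.4]}' 25
```

```text
clock: 5.15
tool_pos: [540.9, -281.7, 20.5]
tcp_rot: [-2.392, -2.033, 0.001]
contact_force: [0.4, -1.0, -0.6]
width: 88.1
grasp_force: 0.0
clock: 6.15
tool_pos: [540.8, -281.4, 38.1]
tcp_rot: [-2.392, -2.032, 0.001]
contact_force: [-0.3, 0.6, -1.7]
width: 61.1
grasp_force: 25.0
```

```bash
python3 -m crank '{"offset":[[0,0,1],[0,0,1],[0,0,1],[0,0,1],[0,0,1],[0.2,1,0],[0.2,1,0],[0.2,1,0],[0.2,1,0],[0.2,1,0]],"twist":[0,0,0,0,0,0,0,0,0,0],"fingers":[0.4,0.4,0.4,0.4,0.4,0.4,0.4,0.4,0.4,0.4]}'
python3 -m crank '{"offset":[[0.2,1,0],[0.2,1,0],[0.2,1,0],[0.2,1,0],[0.1,1,0],[0,0.5,0],[0,0,-1],[0,0,-1],[0,0,-1],[0,0,-0.5]],"twist":[0,0,0,0,0,0,0,0,0,0],"fingers":[0.4,0.4,0.4,0.4,0.4,0.4,0.4,0.4,0.4,0.4]}'
python3 - <<'E'
from h import *
snap('top','top1')
E
```

```text
clock: 7.15
tool_pos: [561.6, -181.2, 139.1]
tcp_rot: [-2.394, -2.034, -0.0]
contact_force: [-0.9, 1.1, -1.7]
width: 61.3
grasp_force: 25.0
clock: 8.15
tool_pos: [578.5, -72.0, 67.1]
tcp_rot: [-2.392, -2.033, 0.002]
contact_force: [-0.4, -0.3, -0.9]
width: 61.3
grasp_force: 25.0
```

View pics/top1.png

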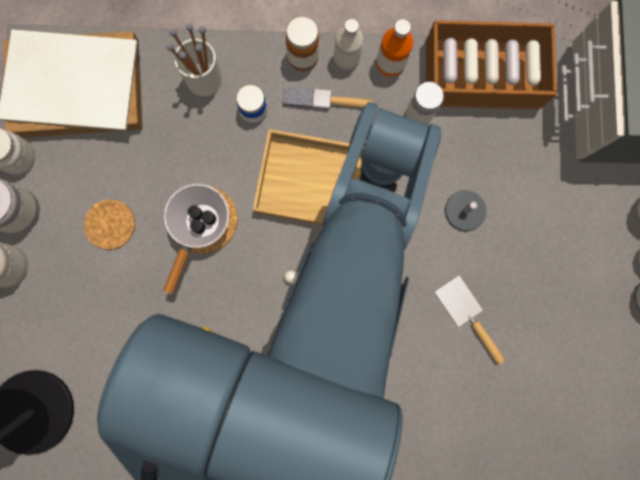

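The stand at (466,210) is empty, so the tape is in the gripper. The arm hides the narrow bay, so I'm lowering on the measured position.

```bash
python3 -m crank '{"offset":[[0,0,-0.5],[0,0,-0.5],[0,0,-0.5],[0,0,-0.4],[0,0,-0.3],[0,0,-0.2],[0,0,-0.1],[0,0,0],[0,0,0],[0,0,0]],"twist":[0,0,0,0,0,0,0,0,0,0],"fingers":[0.4,0.4,0.4,0.4,0.4,0.4,0.4,0.4,0.4,0.4]}'
```

```text
clock: 9.2
tool_pos: [579.8, -72.2, 19.7]
tcp_rot: [2.394, 2.034, -0.0]
contact_force: [-5.3, 0.6, 6.8]
width: 60.9
grasp_force: 25.0
```

```bash
python3 -m crank '{"offset":[[0,0,0],[0,0,0],[0,0,0],[0,0,0.3],[0,0,1],[0,0,1],[0,0,1],[0,0,1],[0,0,1],[0,0,1]],"twist":[0,0,0,0,0,0,0,0,0,0],"fingers":[0.85,0.85,0.85,0.85,0.85,0.85,0.85,0.85,0.85,0.85]}'
python3 -m crank '{"offset":[[-0.5,1,0],[-0.5,1,0],[-0.5,1,0],[-0.5,1,0],[-0.5,1,0],[-0.5,1,0],[-0.5,1,0],[-0.5,1,0],[-0.5,1,0],[-0.5,1,0]],"twist":[0,0,1,1,1,1,1,1,1,1],"fingers":[0.8,0.8,0.8,0.8,0.8,0.8,0.8,0.8,0.8,0.8]}'
python3 -m crank '{"offset":[[-0.5,1,0],[-0.5,1,0],[-0.5,1,0],[-0.5,1,0],[-0.5,1,0],[-0.5,1,0],[-0.5,1,0],[-0.5,1,0],[-0.5,1,0],[0,1,0]],"twist":[1,1,0.2,0,0,0,0,0,0,0],"fingers":[0.8,0.8,0.8,0.8,0.8,0.8,0.8,0.8,0.8,0.8]}'
python3 - <<'E'
from h import *
s=get_state();print(s['tool_pos'],s['tcp_rot'])
a=snap('wrist','w2');t=snap('top','top2')
cv2.imwrite('pics/mix2.png',np.hstack([a['image'][:,:480], cv2.resize(t['image'][100:260,220:420],(320,256)).repeat(1,0) if 0 else cv2.copyMakeBorder(cv2.resize(t['image'][110:250,240:410],(320,264)),0,216,0,0,0)]))
E
```

```text
clock: 10.2
tool_pos: [579.7, -72.2, 146.0]
tcp_rot: [2.394, 2.034, 0.0]
contact_force: [0.3, 0.2, -0.3]
width: 75.0
grasp_force: 0.0
clock: 11.2
tool_pos: [478.1, 129.2, 144.2]
tcp_rot: [-0.942, -2.996, 0.0]
contact_force: [0.3, -0.3, 0.5]
width: 70.3
grasp_force: 0.0
clock: 12.2
tool_pos: [387.1, 328.7, 144.0]
tcp_rot: [-0.481, -3.103, 0.002]
contact_force: [0.5, 0.0, 0.7]
width: 70.6
grasp_force: 0.0
[387.11561869 328.71183877 144.0396296 ] [-4.80732875e-01 -3.10265715e+00  1.72116889e-03]
```

View pics/mix2.png

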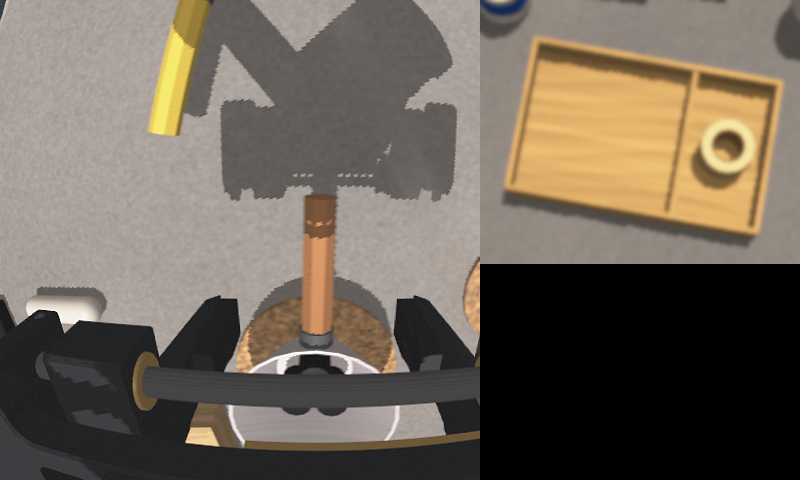

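The tape lies flat in the narrow bay. The handle runs from (320,195) to (316,335), aligned between the fingers.

Run:
```python
from h import *
c=ld('w2')
e=fish(c,320,196,66);b=fish(c,316,334,66);r=fish(c,314,415,80)
print(e,b,np.degrees(np.arctan2(b[1]-e[1],b[0]-e[0])),np.linalg.norm(b-e)); print(fish(c,229,410,80),fish(c,400,410,80))
```

```text
[348.59684084 342.62631994  66.        ] [439.3303552  311.23152087  66.        ] -19.0861857829289 96.0114786669231
[478.64632745 229.2340004   80.        ] [517.66327552 353.26568766  80.        ]
```

```bash
python3 -m crank '{"offset":[[-0.1,0.05,-1],[0,0,-1],[0,0,-1],[0,0,-1],[0,0,-0.7],[0,0,0],[0,0,0],[0,0,0],[0,0,0],[0,0,0]],"twist":[-0.15,0,0,0,0,0,0,0,0,0],"fingers":[0.8,0.8,0.8,0.8,0.8,0.8,0.8,0,0,0]}' 60
python3 -m crank '{"offset":[[0,0,0],[0,0,0],[0,0,0],[0,0,0],[0,0,0],[0,0,0.3],[0,0,0.5],[0,0,0.5],[0,0,0.5],[0,0,0.5]],"twist":[0,0,0,0,0,0,0,0,0,0],"fingers":[0,0,0,0,0,0,0,0,0,0]}'
python3 - <<'E'
from h import *
s=snap('side','side3');cv2.imwrite('pics/s3.png',cv2.resize(s['image'][220:420,240:500],(780,600)))
E
```

```text
clock: 13.3
tool_pos: [388.3, 329.1, 51.5]
tcp_rot: [0.515, 3.098, 0.001]
contact_force: [-0.5, -0.3, -0.8]
width: 48.9
grasp_force: 0.0
clock: 14.3
tool_pos: [387.9, 328.9, 97.9]
tcp_rot: [0.516, 3.099, 0.001]
contact_force: [-0.3, 0.5, -2.5]
width: 19.0
grasp_force: 60.0
```

View pics/s3.png

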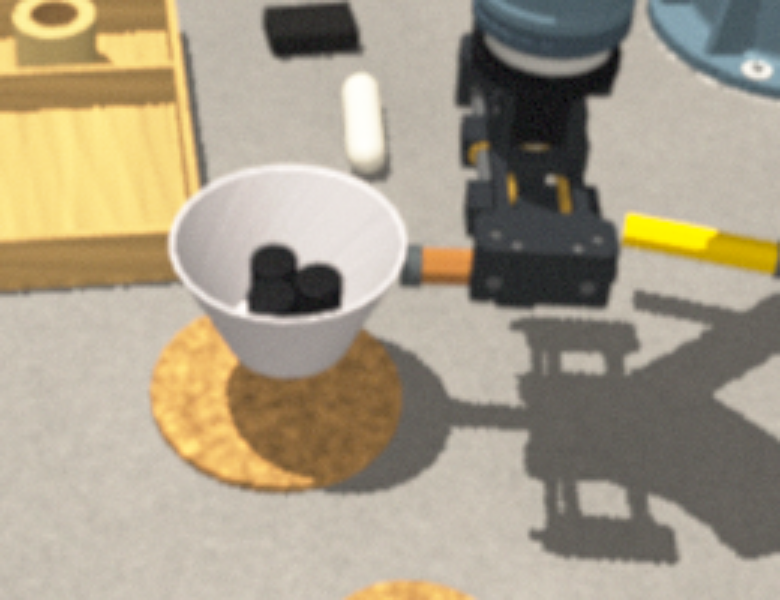

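```bash
python3 -m crank '{"offset":[[0.2,-0.3,0.5],[0.5,-0.7,0.8],[0.7,-1,0.9],[0.7,-1,0.9],[0.7,-1,0.9],[0.7,-1,0.9],[0.7,-1,0.7],[0.7,-1,0.6],[0.7,-1,0.6],[0.7,-1,0.6]],"twist":[0,0,0.2,0.2,0.2,0.2,0.2,0.2,0.02,0],"fingers":[0,0,0,0,0,0,0,0,0,0]}'
python3 -m crank '{"offset":[[0.7,-1,0],[0.7,-1,0],[0.7,-1,0],[0.5,-0.6,0],[0.15,-0.1,0],[0,0,0],[0,0,0],[0,0,0],[0,0,0],[0,0,0]],"twist":[0,0,0,0,0,0,0,0,0,0],"fingers":[0,0,0,0,0,0,0,0,0,0]}'
python3 - <<'E'
from h import *
s=snap('side','side4');P=cloud(s);t=ld('side3')
print('mat c',onz(t,332,351.7,8))
print(get_state()['moment'])
E
```

```text
clock: 15.35
tool_pos: [513.9, 147.3, 245.4]
tcp_rot: [-0.25, -3.131, 0.001]
contact_force: [0.4, -0.5, -2.4]
width: 19.2
grasp_force: 60.0
clock: 16.35
tool_pos: [568.5, 75.3, 244.8]
tcp_rot: [0.249, 3.132, 0.0]
contact_force: [0.5, 0.0, -2.3]
width: 19.5
grasp_force: 60.0
mat c [513.58427189 296.57487923   8.        ]
[0.07243858 0.32226025 0.02257393]
```

```bash
R='import sys;sys.path.insert(0,".");from cell import get_state as g;s=g();print("MOM",s["moment"].round(3),s["contact_force"].round(2))'
python3 -m crank '{"offset":[[0,0,0],[0,0,0],[0,0,0],[0,0,0],[0,0,0],[0,0,0],[0,0,0],[0,0,0],[0,0,0],[0,0,0]],"twist":[0,0,0,0,0,0,0,0,0,0],"fingers":[0,0,0,0,0,0,0,0,0,0]}' 30 | tail -2; python3 -c "$R"
python3 -m crank '{"offset":[[0,0,0],[0,0,0],[0,0,0],[0,0,0],[0,0,0],[0,0,0],[0,0,0],[0,0,0],[0,0,0],[0,0,0]],"twist":[0,0,0,0,0,0,0,0,0,0],"fingers":[0,0,0,0,0,0,0,0,0,0]}' 18 | tail -2; python3 -c "$R"
```

```text
width: 19.8
grasp_force: 30.0
MOM [ 0.005  0.11  -0.01 ] [ 0.37 -0.72 -2.09]
width: 19.9
grasp_force: 18.0
MOM [0.033 0.136 0.048] [ 0.74  0.31 -2.54]
```

```bash
R='import sys;sys.path.insert(0,".");from cell import get_state as g;s=g();print("MOM",s["moment"].round(3),s["contact_force"].round(2))'
python3 -m crank '{"offset":[[0,0,0],[0,0,0],[0,0,0],[0,0,0],[0,0,0],[0,0,0],[0,0,0],[0,0,0],[0,0,0],[0,0,0]],"twist":[0,0,0,0,0,0,0,0,0,0],"fingers":[0,0,0,0,0,0,0,0,0,0]}' 10 | tail -2; python3 -c "$R"
python3 - <<'E'
from h import *
s=snap('side','side5');t=snap('top','top5')
cv2.imwrite('pics/m5.png',np.hstack([cv2.resize(s['image'][140:340,180:400],(440,400)),cv2.resize(t['image'][100:260,230:374],(360,400))]))
E
```

```text
width: 19.8
grasp_force: 10.0
MOM [ 0.014  0.074 -0.054] [-0.02 -0.14 -2.59]
```

View pics/m5.png

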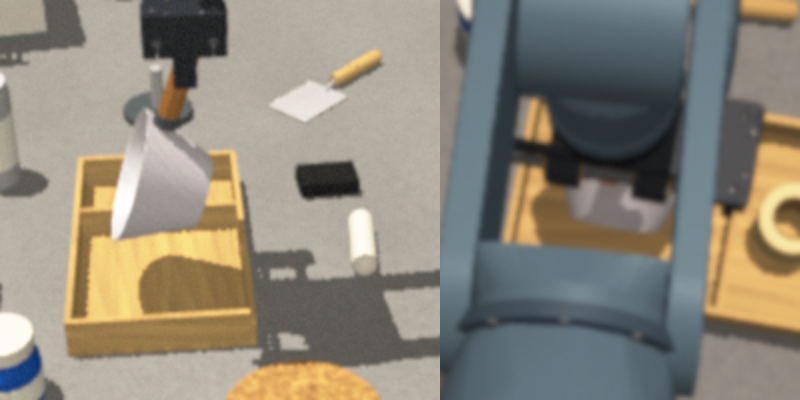

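```bash
R='import sys;sys.path.insert(0,".");from cell import get_state as g;s=g();print("MOM",s["moment"].round(3),s["contact_force"].round(2),s["tool_pos"].round(1))'
python3 -m crank '{"offset":[[-0.4,0.06,0],[-0.4,0.06,0],[-0.4,0.07,0],[0,0,-0.4],[0,0,-0.5],[0,0,-0.6],[0,0,-0.6],[0,0,-0.5],[0,0,-0.4],[0,0,-0.2]],"twist":[0,0,0,0,0,0,0,0,0,0],"fingers":[0,0,0,0,0,0,0,0,0,0]}' 15 | tail -2; python3 -c "$R"
python3 -m crank '{"offset":[[0,0,-0.1],[0,0,-0.1],[0,0,-0.1],[0,0,-0.1],[0,0,-0.1],[0,0,0],[0,0,0],[0,0,0],[0,0,0],[0,0,0]],"twist":[0,0,0,0,0,0,0,0,0,0],"fingers":[0,0,0,0,0,0,0,0,0,0]}' 15 | tail -2; python3 -c "$R"
```

```text
width: 20.1
grasp_force: 15.0
MOM [-0.015  0.042 -0.015] [ 0.26  0.38 -3.26] [544.3  78.6 179.3]
width: 19.8
grasp_force: 15.0
MOM [-0.023  0.01  -0.064] [ 0.29  0.14 -2.29] [544.8  78.6 170.8]
```

```bash
R='import sys;sys.path.insert(0,".");from cell import get_state as g;s=g();print("MOM",s["moment"].round(3),s["contact_force"].round(2),s["tool_pos"].round(1))'
python3 -m crank '{"offset":[[0,0,-0.1],[0,0,-0.1],[0,0,-0.1],[0,0,-0.1],[0,0,0],[0,0,0],[0,0,0],[0,0,0],[0,0,0],[0,0,0]],"twist":[0,0,0,0,0,0,0,0,0,0],"fingers":[0,0,0,0,0,0,0,0,0,0]}' 15 | tail -2; python3 -c "$R"
python3 - <<'E'
from h import *
s=snap('side','side6');C=cloud(s);i=s['image'].astype(int)
T=np.array([593,21.]);ex=np.array([.987,-.158]);ey=np.array([.158,.987])
X=(C[...,:2]-T)@ex;Y=(C[...,:2]-T)@ey;Z=C[...,2]
sat=i.max(-1)-i.min(-1)
m=(sat<45)&(i.max(-1)>90)&(Z>10)&(Z<150)&(abs(X)<150)&(Y>-40)&(Y<140)
for z in range(10,150,10):
    w=m&(abs(Z-z)<5)
    if w.sum()>5: print(z,w.sum(),'X',np.percentile(X[w],[3,50,97]).round(),'Y',np.percentile(Y[w],[3,97]).round())
E
```

```text
width: 19.8
grasp_force: 15.0
MOM [8.200e-02 1.275e+00 1.000e-03] [-8.51  1.54 17.16] [545.5  78.9 165.9]
10 55 X [-1. 10. 19.] Y [15. 76.]
20 105 X [-50.   3.  16.] Y [ 5. 89.]
30 135 X [-60.  -4.  13.] Y [ -4. 103.]
40 169 X [-62. -13.   9.] Y [ -8. 110.]
50 187 X [-66. -16.   6.] Y [-11. 112.]
60 197 X [-69. -27.   2.] Y [-12. 115.]
70 247 X [-74. -35.  -2.] Y [-11. 114.]
80 256 X [-75. -42.  -5.] Y [ -9. 112.]
90 234 X [-66. -42.  -9.] Y [ -3. 109.]
100 205 X [-55. -37. -12.] Y [  3. 104.]
110 130 X [-44. -29. -16.] Y [40. 97.]
120 87 X [-44. -24. -18.] Y [29. 82.]
130 26 X [-39. -27. -21.] Y [45. 67.]
```

```bash
R='import sys;sys.path.insert(0,".");from cell import get_state as g;s=g();print("MOM",s["moment"].round(3),s["contact_force"].round(2),s["tool_pos"].round(1))'
python3 -m crank '{"offset":[[0.5,-0.08,0.25],[0.5,-0.08,0.2],[0.5,-0.08,0.15],[0.5,-0.08,0.11],[0.5,-0.08,0.08],[0.5,-0.08,0.05],[0.5,-0.08,0.03],[0,0,0],[0,0,0],[0,0,0]],"twist":[0,0,0,0,0,0,0,0,0,0],"fingers":[0,0,0,0,0,0,0,0,0,0]}' 20 | tail -2; python3 -c "$R"
python3 - <<'E'
from h import *
s=snap('side','side7');C=cloud(s);i=s['image'].astype(int)
T=np.array([593,21.]);ex=np.array([.987,-.158]);ey=np.array([.158,.987])
X=(C[...,:2]-T)@ex;Y=(C[...,:2]-T)@ey;Z=C[...,2]
sat=i.max(-1)-i.min(-1)
m=(sat<45)&(i.max(-1)>90)&(Z>10)&(Z<150)&(abs(X)<150)&(Y>-40)&(Y<140)
for z in range(10,150,20):
    w=m&(abs(Z-z)<5)
    if w.sum()>5: print(z,w.sum(),'X',np.percentile(X[w],[3,50,97]).round(),'Y',np.percentile(Y[w],[3,97]).round())
E
```

```text
width: 19.9
grasp_force: 20.0
MOM [-0.041  0.019 -0.023] [-0.71 -0.32 -3.09] [614.4  67.5 179.9]
30 57 X [15. 72. 79.] Y [ 6. 94.]
50 135 X [ 0. 48. 73.] Y [ -8. 108.]
70 188 X [-4. 34. 66.] Y [-12. 115.]
90 278 X [-12.  21.  60.] Y [ -9. 113.]
110 236 X [ 8. 27. 55.] Y [ 30. 106.]
130 104 X [28. 41. 49.] Y [55. 88.]
```

```bash
R='import sys;sys.path.insert(0,".");from cell import get_state as g;s=g();print("MOM",s["moment"].round(3),s["contact_force"].round(2),s["tool_pos"].round(1))'
python3 -m crank '{"offset":[[0.4,-0.06,-0.1],[0.5,-0.08,0.15],[0.5,-0.08,0.18],[0.5,-0.08,0.15],[0.5,-0.08,0.11],[0.5,-0.08,0.08],[0.5,-0.08,0.05],[0.5,-0.08,0.03],[0,0,0],[0,0,0]],"twist":[0,0,0,0,0,0,0,0,0,0],"fingers":[0,0,0,0,0,0,0,0,0,0]}' 12 | tail -2; python3 -c "$R"
cat > pot.py <<'E'
from h import *
import sys
s=snap('side',sys.argv[1]);C=cloud(s);i=s['image'].astype(int)
T=np.array([593,21.]);ex=np.array([.987,-.158]);ey=np.array([.158,.987])
X=(C[...,:2]-T)@ex;Y=(C[...,:2]-T)@ey;Z=C[...,2]
sat=i.max(-1)-i.min(-1)
m=(sat<45)&(i.max(-1)>90)&(Z>10)&(Z<150)&(abs(X)<150)&(Y>-40)&(Y<140)
for z in range(10,150,20):
    w=m&(abs(Z-z)<5)
    if w.sum()>5: print(z,w.sum(),'X',np.percentile(X[w],[3,50,97]).round(),'Y',np.percentile(Y[w],[3,97]).round())
E
python3 pot.py side8
```

```text
width: 19.7
grasp_force: 12.0
MOM [-0.028 -0.144  0.001] [-0.25  0.84 -3.72] [693.2  54.8 193. ]
50 60 X [32. 65. 84.] Y [ 78. 108.]
70 155 X [17. 55. 87.] Y [ 38. 114.]
90 219 X [19. 55. 89.] Y [ 41. 113.]
110 287 X [22. 56. 93.] Y [ 50. 107.]
130 403 X [36. 66. 96.] Y [34. 90.]
```

```bash
R='import sys;sys.path.insert(0,".");from cell import get_state as g;s=g();print("MOM",s["moment"].round(3),s["contact_force"].round(2),s["tool_pos"].round(1))'
python3 -m crank '{"offset":[[0.5,-0.08,0],[0.5,-0.08,-0.05],[0.5,-0.08,-0.1],[0.5,-0.08,-0.1],[0.3,-0.05,-0.05],[0,0,0],[0,0,0],[0,0,0],[0,0,0],[0,0,0]],"twist":[0,0,0,0,0,0,0,0,0,0],"fingers":[0,0,0,0,0,0,0,0,0,0]}' 14 | tail -2; python3 -c "$R"
python3 -m crank '{"offset":[[0,0,0],[0,0,0],[0,0,0],[0,0,0],[0,0,0],[0,0,0],[-0.2,0.03,0],[-0.3,0.05,0],[-0.3,0.05,0],[-0.3,0.05,0]],"twist":[0,0,0,0,0,0,0,0,0,0],"fingers":[0,0,0,0,0,0,0,0,0,0]}' 60 | tail -2; python3 -c "$R"
python3 pot.py side9
```

```text
width: 19.6
grasp_force: 14.0
MOM [0.088 0.298 0.01 ] [-1.29 -0.16 -3.17] [738.7  47.7 187.4]
width: 19.2
grasp_force: 60.0
MOM [-0.027 -0.163  0.002] [-0.16 -0.16 -2.06] [716.1  51.3 187.1]
30 10 X [43. 52. 76.] Y [67. 93.]
50 60 X [27. 54. 94.] Y [ 63. 109.]
70 139 X [ 1. 49. 94.] Y [ 52. 115.]
90 240 X [ 6. 42. 82.] Y [ 30. 114.]
110 310 X [14. 49. 90.] Y [ 35. 106.]
130 555 X [23. 60. 99.] Y [28. 86.]
```

```bash
R='import sys;sys.path.insert(0,".");from cell import get_state as g;s=g();print("MOM",s["moment"].round(3),s["contact_force"].round(2),s["tool_pos"].round(1))'
python3 -m crank '{"offset":[[-0.5,0.08,0],[-0.5,0.08,0],[-0.5,0.08,0],[-0.5,0.08,0],[-0.5,0.08,0],[-0.5,0.08,0],[0,0,0.3],[0,0,0.5],[0,0,0.5],[0,0,0.5]],"twist":[0,0,0,0,0,0,0,0,0,0],"fingers":[0,0,0,0,0,0,0,0,0,0]}' 60 | tail -2; python3 -c "$R"
python3 pot.py side10
python3 - <<'E'
from h import *
s=ld('side10');t=snap('top','top10')
cv2.imwrite('pics/m10.png',np.hstack([cv2.resize(s['image'][140:340,180:400],(440,400)),cv2.resize(t['image'][100:260,230:374],(360,400))]))
E
```

```text
width: 19.3
grasp_force: 60.0
MOM [-0.018 -0.154 -0.002] [-0.   -0.25 -1.88] [657.5  60.7 224.7]
30 7 X [25. 43. 61.] Y [30. 72.]
70 9 X [-12.  -5.   1.] Y [85. 94.]
90 52 X [-32.  -5.   7.] Y [ 79. 109.]
110 147 X [-58. -14.  14.] Y [ 69. 114.]
130 246 X [-52. -15.  24.] Y [ 30. 114.]
```

View pics/m10.png

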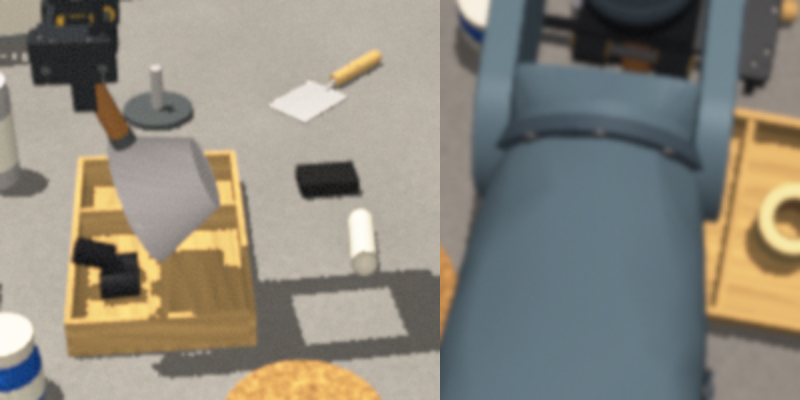

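```bash
R='import sys;sys.path.insert(0,".");from cell import get_state as g;s=g();print("MOM",s["moment"].round(3),s["contact_force"].round(2),s["tool_pos"].round(1),s["clock"])'
python3 -m crank '{"offset":[[0,0,0.3],[-0.2,0.5,0.3],[-0.4,1,0],[-0.4,1,0],[-0.4,1,0],[-0.4,1,0],[-0.4,1,0],[-0.4,1,0],[-0.4,1,0],[-0.4,1,0]],"twist":[0,0,0.2,0.2,0.2,0.2,0.2,0.15,0,0],"fingers":[0,0,0,0,0,0,0,0,0,0]}' 60 | tail -2
python3 -m crank '{"offset":[[-0.4,1,0],[-0.4,1,0],[-0.2,0.8,0],[0,0,0],[0,0,0],[0,0,0],[0,0,0],[0,0,0],[0,0,0],[0,0,0]],"twist":[0,0,0,0,0,0,0,0,0,0],"fingers":[0,0,0,0,0,0,0,0,0,0]}' 60 | tail -2; python3 -c "$R"
python3 -m crank '{"offset":[[0,0,0],[0,0,0],[0,0,0],[0,0,0],[-0.8,0,0],[0.8,0,0],[-0.8,0,0],[0.8,0,0],[0,0,0],[0,0,0]],"twist":[0,0,0,0,0,0,0,0,0,0],"fingers":[0,0,0,0,0,0,0,0,0,0]}' 7 | tail -2; python3 -c "$R"
cat > pot2.py <<'E'
from h import *
import sys
s=snap('side',sys.argv[1]);C=cloud(s);i=s['image'].astype(int)
X,Y,Z=C[...,0],C[...,1],C[...,2]
sat=i.max(-1)-i.min(-1)
m=(sat<40)&(i.max(-1)>90)&(Z>12)&(Z<200)&(X>380)&(X<720)&(Y>200)&(Y<400)
for z in range(20,190,20):
    w=m&(abs(Z-z)<5)
    if w.sum()>5: print(z,w.sum(),'X',np.percentile(X[w],[3,50,97]).round(),'Y',np.percentile(Y[w],[3,97]).round())
E
python3 pot2.py side11
```

```text
width: 19.0
grasp_force: 60.0
width: 18.9
grasp_force: 60.0
MOM [-0.031 -0.123  0.017] [ 0.81  0.15 -2.01] [568.9 286.5 235.1] 29.8
width: 20.1
grasp_force: 7.0
MOM [ 0.014 -0.07   0.015] [ 0.15  0.7  -1.69] [568.7 286.8 235.1] 30.8
60 137 X [553. 558. 563.] Y [259. 312.]
80 63 X [552. 558. 565.] Y [235. 340.]
100 97 X [522. 556. 566.] Y [228. 349.]
120 207 X [499. 541. 568.] Y [226. 352.]
140 277 X [501. 537. 569.] Y [231. 348.]
160 503 X [503. 529. 571.] Y [272. 338.]
180 206 X [551. 568. 575.] Y [265. 317.]
```

```bash
R='import sys;sys.path.insert(0,".");from cell import get_state as g;s=g();print("MOM",s["moment"].round(3),s["contact_force"].round(2),s["tool_pos"].round(1),s["clock"])'
python3 -m crank '{"offset":[[0,0,0],[0,0,0],[-1,0,0],[-1,0,0],[1,0,0],[1,0,0],[-1,0,0],[-1,0,0],[1,0,0],[1,0,0]],"twist":[0,0,0,0,0,0,0,0,0,0],"fingers":[0,0,0,0,0,0,0,0,0,0]}' 4 | tail -2; python3 -c "$R"
python3 pot2.py side12
```

```text
width: 19.9
grasp_force: 4.0
MOM [ 0.009 -0.138  0.029] [ 0.89 -0.02 -1.13] [568.  287.2 235.3] 31.85
60 234 X [569. 578. 586.] Y [256. 311.]
80 101 X [565. 574. 585.] Y [234. 338.]
100 160 X [520. 569. 584.] Y [227. 350.]
120 234 X [516. 557. 583.] Y [226. 352.]
140 311 X [514. 549. 582.] Y [232. 347.]
160 419 X [526. 548. 582.] Y [273. 336.]
180 128 X [569. 579. 583.] Y [269. 315.]
```

```bash
R='import sys;sys.path.insert(0,".");from cell import get_state as g;s=g();print("MOM",s["moment"].round(3),s["contact_force"].round(2),s["tool_pos"].round(1),s["clock"])'
python3 -m crank '{"offset":[[0.5,0,0],[0.5,0,-0.2],[1,0,-0.5],[0,0,-0.5],[0,0,-0.5],[0,0,-0.5],[0,0,-0.3],[0,0,-0.2],[0,0,0],[0,0,0]],"twist":[0,0,0,0,0,0,0,0,0,0],"fingers":[0,0,0,0,0,0,0,0,0,0]}' 6 | tail -2; python3 -c "$R"
python3 pot2.py side13
```

```text
width: 19.7
grasp_force: 6.0
MOM [ 0.104 -0.043 -0.019] [-0.11 -0.06 -1.55] [608.8 286.9 181.6] 32.9
20 129 X [624. 635. 646.] Y [241. 330.]
40 157 X [576. 628. 643.] Y [229. 347.]
60 208 X [571. 615. 639.] Y [225. 351.]
80 275 X [568. 603. 636.] Y [229. 350.]
100 395 X [574. 597. 633.] Y [258. 342.]
120 190 X [608. 622. 632.] Y [261. 326.]
140 17 X [603. 622. 625.] Y [285. 299.]
```

```bash
R='import sys;sys.path.insert(0,".");from cell import get_state as g;s=g();print("MOM",s["moment"].round(3),s["contact_force"].round(2),s["tool_pos"].round(1),s["clock"])'
python3 -m crank '{"offset":[[-0.5,0,-0.2],[-0.5,0,-0.2],[-0.5,0,-0.2],[-0.5,0,-0.2],[-0.5,0,-0.2],[-0.5,0,-0.25],[-0.5,0,-0.25],[-0.3,0,-0.2],[0,0,0],[0,0,0]],"twist":[0,0,0,0,0,0,0,0,0,0],"fingers":[0,0,0,0,0,0,0,0,0,0]}' 6 | tail -2; python3 -c "$R"
python3 pot2.py side14
```

```text
width: 19.7
grasp_force: 6.0
MOM [0.032 0.277 0.006] [-0.67  0.39  6.04] [532.3 287.3 148.7] 33.95
20 684 X [575. 613. 640.] Y [256. 309.]
40 347 X [549. 595. 629.] Y [237. 337.]
60 356 X [535. 582. 616.] Y [227. 350.]
80 325 X [536. 572. 603.] Y [226. 352.]
100 224 X [548. 572. 591.] Y [233. 346.]
120 120 X [547. 570. 578.] Y [253. 329.]
```

```bash
R='import sys;sys.path.insert(0,".");from cell import get_state as g;s=g();print("MOM",s["moment"].round(3),s["contact_force"].round(2),s["tool_pos"].round(1),s["clock"])'
python3 -m crank '{"offset":[[-0.46,0,-0.1],[-0.46,0,-0.15],[-0.46,0,-0.2],[-0.46,0,-0.22],[-0.46,0,-0.26],[-0.46,0,-0.3],[-0.46,0,-0.33],[-0.46,0,-0.35],[0,0,0],[0,0,0]],"twist":[0,0,0,0,0,0,0,0,0,0],"fingers":[0,0,0,0,0,0,0,0,0,0]}' 7 | tail -2; python3 -c "$R"
sed -i 's/Z>12/Z>5/;s/range(20/range(10/' pot2.py; python3 pot2.py side15
python3 - <<'E'
from h import *
s=ld('side15');cv2.imwrite('pics/s15.png',cv2.resize(s['image'][150:400,180:480],(720,600)))
E
```

```text
width: 20.1
grasp_force: 7.0
MOM [-0.039  0.206 -0.063] [-0.98  0.26  0.7 ] [458.6 286.7 108.4] 35.0
10 54 X [552. 561. 569.] Y [266. 286.]
30 489 X [516. 546. 589.] Y [248. 327.]
50 556 X [509. 567. 611.] Y [239. 337.]
70 472 X [507. 556. 604.] Y [229. 346.]
90 279 X [506. 532. 562.] Y [225. 353.]
110 192 X [467. 507. 523.] Y [247. 331.]
170 52 X [427. 466. 492.] Y [208. 374.]
```

View pics/s15.png

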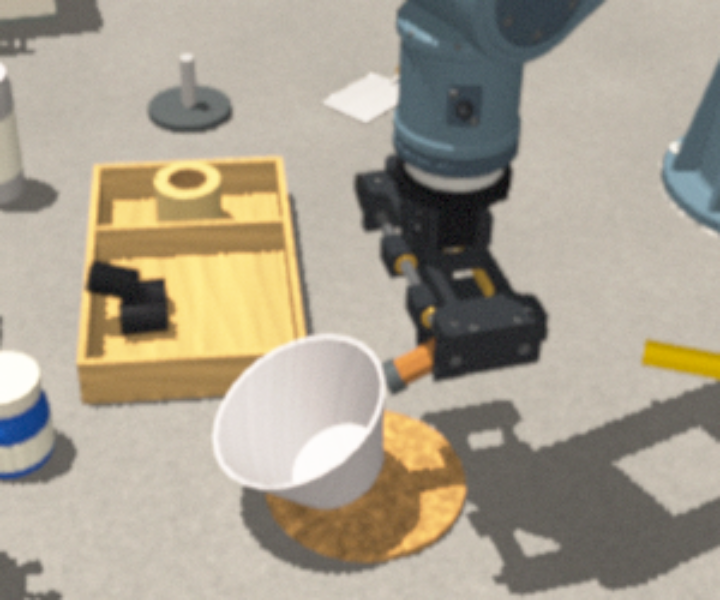

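```bash
R='import sys;sys.path.insert(0,".");from cell import get_state as g;s=g();print("MOM",s["moment"].round(3),s["contact_force"].round(2),s["tool_pos"].round(1),s["clock"])'
python3 -m crank '{"offset":[[-0.4,0,-0.3],[-0.35,0,-0.3],[-0.35,0,-0.3],[-0.35,0,-0.3],[-0.3,0,-0.3],[-0.3,0,-0.3],[-0.2,0,-0.25],[-0.2,0,-0.2],[0,0,0],[0,0,0]],"twist":[0,0,0,0,0,0,0,0,0,0],"fingers":[0,0,0,0,0,0,0,0,0,0]}' 7 | tail -2; python3 -c "$R"
python3 pot2.py side16
```

```text
width: 20.1
grasp_force: 7.0
MOM [ 0.056  0.164 -0.013] [-1.29 -0.59 -0.16] [409.8 286.8  63.8] 36.05
10 383 X [486. 514. 541.] Y [252. 322.]
30 387 X [475. 513. 554.] Y [244. 332.]
50 507 X [468. 515. 566.] Y [236. 340.]
70 631 X [460. 515. 577.] Y [228. 348.]
90 44 X [455. 460. 478.] Y [250. 336.]
130 70 X [383. 435. 446.] Y [206. 373.]
150 33 X [398. 442. 446.] Y [202. 333.]
170 38 X [383. 410. 443.] Y [203. 378.]
```

```bash
R='import sys;sys.path.insert(0,".");from cell import get_state as g;s=g();print("MOM",s["moment"].round(3),s["contact_force"].round(2),s["tool_pos"].round(1),s["clock"])'
python3 -m crank '{"offset":[[-0.1,0,-0.15],[-0.1,0,-0.15],[-0.1,0,-0.15],[-0.05,0,-0.1],[0,0,-0.05],[0,0,0],[0,0,0],[0,0,0],[0,0,0],[0,0,0]],"twist":[0,0,0,0,0,0,0,0,0,0],"fingers":[0,0,0,0,0,0,0,0,0,0]}' 7 | tail -2; python3 -c "$R"
cat > fit.py <<'E'
from h import *
import sys
s=snap('side',sys.argv[1]);C=cloud(s);i=s['image'].astype(int)
X,Y,Z=C[...,0],C[...,1],C[...,2]
sat=i.max(-1)-i.min(-1)
m=(sat<40)&(i.max(-1)>90)&(Z>60)&(Z<100)&(X>440)&(X<600)&(Y>205)&(Y<380)
pts=[]
for a in np.radians(np.arange(-180,180,8)):  # highest point in each azimuth sector = rim
    d=(np.arctan2(Y-288,X-513)-a+np.pi)%(2*np.pi)-np.pi
    w=m&(abs(d)<.07)&(np.hypot(X-513,Y-288)>50)
    if w.sum()>3: k=np.argsort(Z[w])[-3:]; pts.append(C[w][k].mean(0))
p=np.array(pts);A=np.c_[p[:,:2]-p[:,:2].mean(0),np.ones(len(p))]
q=np.linalg.lstsq(A,p[:,2],rcond=None)[0];r=abs(A@q-p[:,2]);g=r<3
q=np.linalg.lstsq(A[g],p[g,2],rcond=None)[0]
print(len(p),g.sum(),'tilt deg',np.degrees(q[:2]).round(1),'z',q[2].round(1),'circ',cv2.minEnclosingCircle(p[g,:2].astype(np.float32)))
E
python3 fit.py side17; python3 pot2.py side18
```

```text
width: 19.8
grasp_force: 7.0
MOM [0.037 0.313 0.027] [-2.85 -0.92  2.22] [403.1 286.8  51.9] 37.1
45 45 tilt deg [1.  0.1] z 80.0 circ ((511.32720947265625, 288.39959716796875), 65.18587493896484)
10 428 X [479. 506. 535.] Y [252. 323.]
30 407 X [469. 505. 550.] Y [243. 333.]
50 518 X [460. 504. 559.] Y [235. 341.]
70 662 X [440. 497. 565.] Y [227. 349.]
130 101 X [424. 429. 439.] Y [208. 335.]
150 19 X [398. 411. 440.] Y [200. 337.]
```

```bash
python3 -m crank '{"offset":[[0,0,0],[0,0,0],[0,0,0],[0,0,0],[0,0,0],[0,0,0],[0,0,0],[0,0,0.3],[0,0,0.5],[0,0,0.5]],"twist":[0,0,0,0,0,0,0,0,0,0],"fingers":[0.4,0.6,0.7,0.7,0.7,0.7,0.7,0.7,0.7,0.7]}' 7
python3 -m crank '{"offset":[[0,0,1],[0,0,1],[0,0,1],[0,0,1],[-0.3,0,1],[-0.3,0,1],[-0.3,0.5,1],[0,0.5,0],[0,0.5,0],[0,0,0]],"twist":[0,0,0,0,0,0,0,0,0,0],"fingers":[0.7,0.7,0.7,0.7,0.7,0.7,0.7,0.7,0.7,0.7]}'
python3 fit.py side19
python3 - <<'E'
from h import *
T=np.array([593,21.]);ex=np.array([.987,-.158]);ey=np.array([.158,.987])
for n in('side','top'):
    s=ld('side19') if n=='side' else snap('top','top19')
    C=cloud(s);i=s['image'].astype(int);X=(C[...,:2]-T)@ex;Y=(C[...,:2]-T)@ey;Z=C[...,2]
    m=((i.max(-1)<55)&(abs(X)<95)&(Y>-45)&(Y<145)).astype(np.uint8)
    k,l,st,ce=cv2.connectedComponentsWithStats(m)
    for j in range(1,k):
        if st[j,4]>20: w=l==j;print(n,st[j].tolist(),'X',np.percentile(X[w],[2,50,98]).round(),'Y-48.5',(np.percentile(Y[w],[2,50,98])-48.5).round(),'Z',np.percentile(Z[w],[2,50,98]).round())
    w=(np.abs(Z-54)<6)&(abs(X)<84)&(Y<-48)&(Y>-139)
    print(n,'tape',w.sum(),np.mean(X[w]).round(),(np.mean(Y[w])+93.5).round(),np.percentile(Z[w],[5,50,95]).round(1))
    h=(i[...,0]<90)&(i[...,2]-i[...,0]>50)&(abs(Z-8)<3)&(np.hypot(C[...,0]-510,C[...,1]-288)<90)
    print(n,'mat',h.sum(),cv2.minEnclosingCircle(C[h][:,:2].astype(np.float32)))
for u,v in((250,103),(428,97),(306,281),(367,283),(330,97),(460,300)):
    a=ld('top0')['image'][v-8:v+9,u-8:u+9].astype(int);b=ld('top19')['image'][v-8:v+9,u-8:u+9].astype(int);print((u,v),abs(a-b).mean().round(1),end=' ')
E
```

```text
clock: 38.2
tool_pos: [403.3, 286.9, 78.9]
tcp_rot: [-0.002, 3.141, 0.0]
contact_force: [0.6, -0.1, 0.5]
width: 61.6
grasp_force: 0.0
clock: 39.2
tool_pos: [384.7, 317.6, 217.0]
tcp_rot: [0.004, -3.141, 0.0]
contact_force: [0.4, -0.8, 0.4]
width: 61.8
grasp_force: 0.0
45 45 tilt deg [0.  0.1] z 79.3 circ ((512.8701782226562, 288.1476745605469), 64.98884582519531)
side [217, 260, 32, 29, 492] X [25. 51. 81.] Y-48.5 [-12.  13.  30.] Z [16. 32. 65.]
side tape 274 3.0 2.0 [48.9 51.6 53.7]
side mat 1225 ((511.326171875, 295.78857421875), 73.83259582519531)
top [296, 138, 25, 34, 548] X [20. 44. 74.] Y-48.5 [-24.   1.  23.] Z [20. 33. 66.]
top tape 436 -1.0 -0.0 [48.9 52.2 56.2]
top mat 334 ((507.4619140625, 286.23675537109375), 72.28986358642578)
(250, 103) 7.7 (428, 97) 7.1 (306, 281) 8.9 (367, 283) 2.6 (330, 97) 9.3 (460, 300) 10.8
```

```bash
python3 -c "
from cell import ticket,get_state
print(get_state()['joint_velocities'].round(3)); print(ticket.close_job())"
```

```text
[-0.01  -0.005  0.004  0.001  0.003 -0.001]
the job is handed in; nothing more can be done
None
```

I handed the job in at about 39 s; no verdict came back. By my last camera measurements, the tape lies flat in the narrow bay, all three sticks are in the wide bay (one leaning on the others), and the empty pot stands upright near the centre of its cork mat.

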